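# Put the date stamp away in the push-latch drawer

### The job

Put the small wooden-handled rubber stamp away in the little white caddy. Press the caddy's wooden, handleless drawer front once so that its latch lets go and the drawer springs out, stand the stamp upright in the tray, then press the drawer home until it latches and stays shut.

Things in the scene. Friction and masses are not known exactly. Their poses are not given: they have to be found in the camera images.
- caddy_drawer (a joint): Drawer of the caddy, m: 0 to 0.003 = latched shut, 0.072 = sprung out, negative = pushed in past shut (stop at -0.012). Push-push latch: push slowly in nearly to the stop (past -0.01), then back away: from shut it is freed and a spring runs it out in about 1 s; from out it latches shut. Pushing takes up to about 6 N (most near 0); 9 N means it is at the stop.
- drawer_front (a point): Centre of the drawer's flat upright front, 104 mm wide, 78 mm high, no handle, 45 mm above the counter; moves with the drawer. x points into the caddy (push this way), y along the front, z up. The caddy is a white box fixed to the counter, 120 mm deep, 120 mm wide, 92 mm high; shut, the wooden front stands 14 mm proud of it.
- tray_floor (a point): Centre of the drawer's tray on its floor, 14 mm above the counter, 49.5 mm behind the front face; moves with the drawer, axes as drawer_front. Inside 63 mm along x, 94 mm along y, open above; sides and back rise 25 mm above the floor, the front 70 mm. Drawer out: the 92 mm high box begins 36 mm behind this point.
- stamp_mid (a point): Loose rubber stamp standing upright, 50 to 85 g: an oblong foot 22 mm along x, 46 mm along y, 22 mm high, with a round brown wooden handle up to 24 mm thick, 65 mm high in all. The point is on the handle's axis half-way up, 32.5 mm above the underside; z up. Not the coffee tamper (round steel foot) nor the white till roll.
Things that resemble listed ones, but are neither listed nor needed, are in the scene too. What is shaped like the part that bears stamp_mid but turquoise is not meant.

How it is judged:
On the way, in this order (a step that is already met when the one before it is completed fails the run):
1. the latch is freed and the drawer has sprung out, with the stamp still outside (value of joint caddy_drawer above 0.055 m and horizontal distance between stamp_mid and tray_floor above 0.08 m), for 0.2 s.
2. the stamp stands upright in the open tray (value of joint caddy_drawer above 0.04 m and x of stamp_mid in the frame of tray_floor between -0.03 and 0.03 m and y of stamp_mid in the frame of tray_floor between -0.045 and 0.045 m and z of stamp_mid in the frame of tray_floor below 0.042 m and angle between stamp_mid's own z axis and vertical below 0.2 rad), for 0.2 s.
At the end, for the whole second after the job is handed in: The drawer is latched shut (within 6 mm of its shut position, staying so by itself) and the stamp stands upright (within 11 degrees) on the tray's floor inside it (value of joint caddy_drawer between -0.006 and 0.006 m and x of stamp_mid in the frame of tray_floor between -0.03 and 0.03 m and y of stamp_mid in the frame of tray_floor between -0.045 and 0.045 m and z of stamp_mid in the frame of tray_floor between 0.02 and 0.042 m and angle between stamp_mid's own z axis and vertical below 0.2 rad); the robot touches nothing.
It also fails if it takes over 64 s, if anything falls off the work surface, if the arm or the gripper's body presses on something with over 40 N, if the wrist force passes 120 N, or if a joint passes its speed limit or range.

### The arm

A 6-joint arm with a two-finger parallel gripper is mounted at the origin on a cart in front of the work surface, level with it; the furniture and walls round the work are solid. World frame = base frame: x ahead of the robot, y to its left, z up, the work surface at z = 0. Lengths are in m, angles in rad, forces in N, time in s.
With the tool pointing down it reaches from about 0.225 to 0.875 m from the base axis. Payload 3.4 kg.
Tool frame: the origin (TCP) lies at the very end of the fingers, on their centre line; the grasp point (between the pads) lies 19 mm behind it; z points along the fingers, y is the line along which they close (so a half turn about z gives the same grasp; the last joint's range is limited). The gripper opens to 85 mm and grips with 20 to 120 N. Pads are 22 mm wide; open, the fingers measure 114 mm over their backs; the gripper's body (76 mm by 85 mm) begins 54 mm behind the grasp point. The pads swing forward as they close: fully open they stand 13 mm farther back than shut.
Start: joints at [1.096, 0.276, 1.505, -0, 1.361, -0.121], TCP at [0.199, 0.539, 0.231] pointing down, gripper open.
Joint ranges: [-2.89, 2.89], [-0.75, 2.08], [0.22, 2.7], [-1.18, 4.32], [0.11, 2.71], [-2.7, 2.7]. Speed limits (rad/s): [2.57, 2.57, 3.14, 3.14, 3.14, 3.14].

### API

Orientations are given as a unit quaternion [w, x, y, z].
In Python, from rig import readout, vision, manip gives the robot as it stands.
- The arm moves only by the shell command python3 -m handwheel 'ROWS' [FORCE]. ROWS is JSON, a list of rows, each a list of 3 entries, a list of its own where there are three numbers: the shift along the tool's x, y, z in mm, then the turn, a rotation vector about the tool's x, y, z in units of 6 degrees (1.0 is 6 degrees), then the closure, from -1 (fully open) to 1 (shut), so that 0 is half open. A call has 1 to 20 rows; each row shifts and turns the commanded pose from where the row before left it, along the tool's axes as they then stand; what a row does not reach is not made up. A row lasts 1/8 s, in which the tool goes at most 62.5 mm and 10.7 degrees, less where a joint would pass 70% of its speed; a pose out of reach is approached as far as the arm can. A call is refused whole if a number of a shift passes 62.5 or a number of a turn 1, either way. A call with a gripper value outside its range is refused whole. The fingers move at their own pace and stop on an object; FORCE is the grip in N (left out, the last holds). Time passes only in rows, so rows that do not move let the fingers close. It gives the time, the measured TCP pose, the force, the opening and the grip force at its end, in the units of the state.
- readout.get_state(): the state, without advancing time (a new reading comes with each control period).
- vision.get_image(name): name is "scene" or "top"; returns the picture (480x640x3 uint8, blue, green, red); there is no depth.
- vision.camera_params(name): a dict with "intrinsics" (3x3 intrinsics, pixels), "dist" ([k1, k2, p1, p2, k3] as OpenCV has them; the pictures are not rectified), "rvec" (rotation vector, rad) and "tvec" (3), from world to camera coordinates, as OpenCV has them. Camera axes: x right, y down, z forward; pixel columns grow to the right and rows downward; lengths in m; the calibration is good to about 2 mm. A picture is of the moment at which its call begins. camera_params takes no time and is no camera call.
- manip.sign_off(): hands the job in; it is judged then, once.
The state is a dict: "clock": time; "qpos": joint angles; "qd": joint speeds; "effort": joint torques, N m; "position": TCP position; "ee_rot": TCP orientation; "contact_force": force on the tool from outside, world axes, zero at the start; "moment": the same for the moment, N m; "width": finger opening in m; "gripper_force": force on a finger pad.
Only numpy, scipy, OpenCV 4.12 (cv2) and the standard library are available. Lean on these libraries where they do the work, as an engineer would, in place of code of your own. Each camera call takes 0.05 s, during which the arm holds its last target. There are 200 camera calls.

## Working session

There is one attempt and no reset: what is moved stays moved. The work goes in short steps, Python scripts to look and compute and a shell command to move; the robot and the scene stay as the last step left them, time stands still between calls to the robot, and variables do not carry over. Pictures are saved under pics/ and viewed, at most 10 in all, crops included, and the job is handed in when it is done.

```bash
ls; mkdir -p pics
python3 - <<'E'
from rig import readout, vision
import cv2,numpy as np
for n in("scene","top"):
    cv2.imwrite(f"pics/{n}0.png",vision.get_image(n)); p=vision.camera_params(n)
    R=cv2.Rodrigues(np.array(p["rvec"],float))[0]; print(n,-R.T@np.array(p["tvec"]).ravel(),R[2])
s=readout.get_state();print(s["clock"],s["position"],s["ee_rot"],s["width"],s["contact_force"])
E
```

```text
pics
scene [-0.00956207 -0.83467989  0.45141783] [ 0.49779404  0.77316684 -0.39295564]
top [ 0.37500605 -0.05922371  1.15390082] [ 0.08206365 -0.00292958 -0.99662278]
0.1 [0.1990005  0.53897014 0.23052026] [-2.28780826e-04  1.75950429e-01  9.84398676e-01 -8.00977123e-04] 0.08560911661263544 [-0.10475441  1.00308121  0.51803496]
```

View pics/scene0.png

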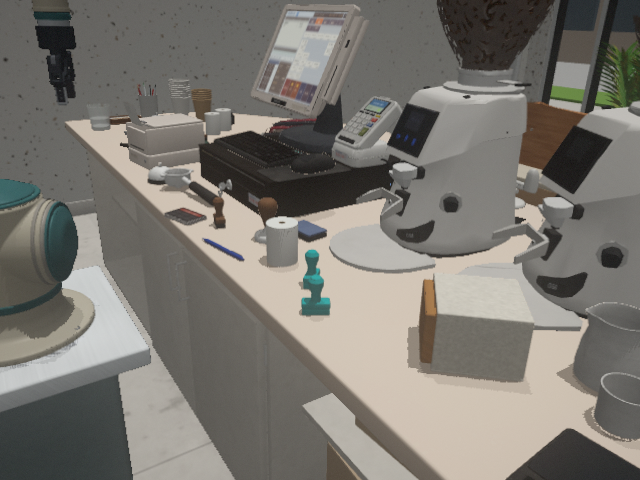

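View pics/top0.png

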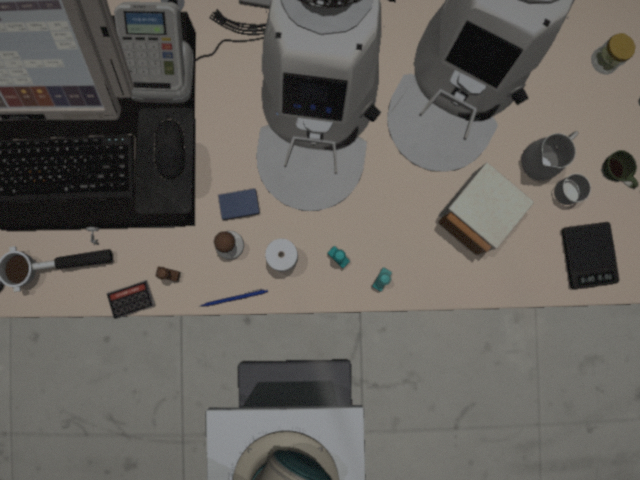

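Scene view: the brown stamp is at (218,212), with the tamper at (268,220), the till roll at (282,242), two turquoise stamps at (312,268) and (316,295), and the caddy at (475,322) with its wooden front facing left. In the top view these are the brown stamp (168,274), tamper (228,243), till roll (281,257), turquoise stamps (338,257) and (382,279), and the caddy (487,210) with its front at (465,233).

The brown stamp fits: it has an oblong foot and a wooden handle. The tamper has a round steel foot, and the other two are turquoise. I'll confirm this with a crop and measure.

```bash
cat > h.py <<'E'
import cv2,numpy as np
from rig import vision,readout
def ray(n,uv):
    p=vision.camera_params(n);R=cv2.Rodrigues(np.array(p["rvec"],float))[0];t=np.array(p["tvec"],float).ravel()
    q=cv2.undistortPoints(np.array(uv,float).reshape(-1,1,2),np.array(p["intrinsics"],float),np.array(p["dist"],float)).reshape(-1,2)
    return -R.T@t, np.c_[q,np.ones(len(q))]@R
def plane(n,uv,z):
    c,d=ray(n,uv); return c+d*((z-c[2])/d[:,2])[:,None]
def proj(n,P):
    p=vision.camera_params(n)
    return cv2.projectPoints(np.array(P,float).reshape(-1,1,3),np.array(p["rvec"],float),np.array(p["tvec"],float),np.array(p["intrinsics"],float),np.array(p["dist"],float))[0].reshape(-1,2)
E
python3 - <<'E'
from h import *
t=cv2.imread("pics/top0.png");s=cv2.imread("pics/scene0.png")
def crop(i,x,y,w,h,W,H): return cv2.resize(i[y:y+h,x:x+w],(W,H),interpolation=cv2.INTER_CUBIC)
m=np.vstack([np.hstack([crop(t,143,254,50,40,375,300),crop(s,190,185,60,48,375,300)]),np.hstack([crop(t,430,155,110,88,375,300),crop(s,400,260,150,120,375,300)])])
cv2.imwrite("pics/crop0.png",m)
hsv=cv2.cvtColor(t,cv2.COLOR_BGR2HSV)
for a in [(168,274),(162,271),(175,277),(165,285),(465,233),(487,200),(300,250+40)]: print(a,hsv[a[1],a[0]],t[a[1],a[0]])
E
```

```text
(168, 274) [12 96 45] [28 35 45]
(162, 271) [ 12 104  76] [45 57 76]
(175, 277) [10 96 64] [40 48 64]
(165, 285) [ 19  36 113] [ 97 107 113]
(465, 233) [ 13 138  76] [35 53 76]
(487, 200) [ 33  19 144] [133 144 143]
(300, 290) [ 15  43 143] [119 131 143]
```

View pics/crop0.png

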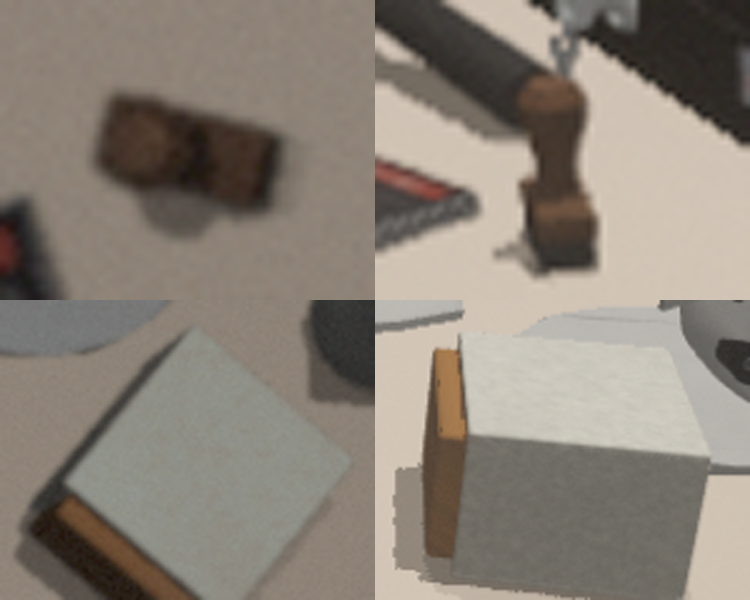

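Crop: the brown stamp has an oblong foot and a round wooden handle, so it is the one meant. The caddy's top and its wooden front are clear. Next come the measurements.

Run:
```python
from h import *
t=cv2.imread("pics/top0.png");hsv=cv2.cvtColor(t,cv2.COLOR_BGR2HSV)
def comp(m,pt):
    m=cv2.morphologyEx(m.astype(np.uint8),cv2.MORPH_OPEN,np.ones((3,3)));n,l=cv2.connectedComponents(m)
    c,_=cv2.findContours((l==l[pt[1],pt[0]]).astype(np.uint8),cv2.RETR_EXTERNAL,cv2.CHAIN_APPROX_NONE);return max(c,key=cv2.contourArea)
H,S,V=[hsv[...,i].astype(int) for i in range(3)]
c=comp((S<32)&(V>125)&(H>20),(487,200))
P=plane("top",c.reshape(-1,2),0.092)[:,:2]
r=cv2.minAreaRect((P*1000).astype(np.float32));print("caddy top",r,cv2.boxPoints(r).round(1).tolist())
hull=cv2.approxPolyDP(c,4,True).reshape(-1,2);print(hull.tolist(), (plane("top",hull,0.092)[:,:2]*1000).round(1).tolist())
o=comp((S>85)&(V>60)&(np.indices(H.shape)[1]>430),(465,233)) if True else 0
print("wood px",cv2.minAreaRect(o))
s=comp((S>70)&(V<95),(168,274));print("stamp px",cv2.boundingRect(s),cv2.minAreaRect(s),cv2.boxPoints(cv2.minAreaRect(s)).tolist())
Ps=plane("top",s.reshape(-1,2),0.022)[:,:2]; print(cv2.minAreaRect((Ps*1000).astype(np.float32)))
# knob two view
c1,d1=ray("top",[[161.7,272.7]]);c2,d2=ray("scene",[[218.3,201]])
d1=d1[0]/np.linalg.norm(d1);d2=d2[0]/np.linalg.norm(d2)
a=np.linalg.lstsq(np.c_[d1,-d2],c2-c1,rcond=None)[0];print("knob",c1+a[0]*d1,c2+a[1]*d2)
print("knob at .053",plane("top",[[161.7,272.7]],.053), plane("scene",[[218.3,201]],.053))
```

```text
caddy top ((540.1728515625, -406.8624267578125), (118.68128967285156, 118.26528930664062), 48.36025619506836) [[456.6000061035156, -411.8999938964844], [544.9000244140625, -490.5], [623.7999877929688, -401.79998779296875], [535.4000244140625, -323.20001220703125]]
[[485, 164], [451, 209], [496, 245], [532, 201]] [[619.3, -397.8], [532.8, -327.4], [462.5, -411.3], [546.0, -486.6]]
wood px ((468.1016845703125, 231.47067260742188), (53.26088333129883, 7.751306533813477), 40.23635482788086)
stamp px (157, 267, 22, 14) ((167.3295135498047, 274.2245788574219), (22.04503631591797, 10.707588195800781), 13.240518569946289) [[155.373779296875, 276.9114685058594], [157.82623291015625, 266.4884948730469], [179.28524780273438, 271.5376892089844], [176.83279418945312, 281.9606628417969]]
((422.556396484375, 229.58444213867188), (45.025638580322266, 21.445850372314453), 75.9417495727539)
knob [0.42439073 0.23259799 0.05363171] [0.42714084 0.2313988  0.05343709]
knob at .053 [[0.42441909 0.23276554 0.053     ]] [[0.42762046 0.23256963 0.053     ]]
```

```bash
cat >> h.py <<'E'
from scipy.spatial.transform import Rotation as Ro
def go(target,yang):
    s=readout.get_state();q=s["ee_rot"];R=Ro.from_quat([q[1],q[2],q[3],q[0]])
    a=np.radians(yang);y=np.array([np.cos(a),np.sin(a),0]);z=np.array([0,0,-1.]);T=np.c_[np.cross(y,z),y,z]
    d=np.array(target)-s["position"]
    print("t",round(s["clock"],2),"pos",s["position"].round(4) if hasattr(s["position"],"round") else s["position"],"shift in present tool mm",(R.inv().apply(d)*1000).round(1),"in target tool",(T.T@d*1000).round(1),"turn units",((R.inv()*Ro.from_matrix(T)).as_rotvec(degrees=True)/6).round(2),"F",np.round(s["contact_force"],1))
E
python3 - <<'E'
from h import *
t=cv2.imread("pics/top0.png");hsv=cv2.cvtColor(t,cv2.COLOR_BGR2HSV);H,S,V=[hsv[...,i].astype(int) for i in range(3)]
m=((S<32)&(V>125)&(H>20)).astype(np.uint8);m=cv2.morphologyEx(m,cv2.MORPH_OPEN,np.ones((3,3)));n,l=cv2.connectedComponents(m)
c,_=cv2.findContours((l==l[200,487]).astype(np.uint8),cv2.RETR_EXTERNAL,cv2.CHAIN_APPROX_NONE);c=max(c,key=cv2.contourArea).reshape(-1,2)
P=plane("top",c,0.092)[:,:2]*1000;q=plane("top",[[485,164],[451,209],[496,245],[532,201]],.092)[:,:2]*1000
for i in range(4):
    a,b=q[i],q[(i+1)%4];u=(b-a)/np.linalg.norm(b-a);k=(P-a)@u;dd=abs((P-a)@[-u[1],u[0]])
    s=P[(k>10)&(k<np.linalg.norm(b-a)-10)&(dd<6)];f=cv2.fitLine(s.astype(np.float32),cv2.DIST_HUBER,0,.01,.01).ravel()
    print(i,len(s),np.degrees(np.arctan2(f[1],f[0])),f[2:])
a=np.radians(49);into=np.array([np.sin(a),-np.cos(a)]);C=np.array([.540,-.407]);F=C-into*.074;print("front",F)
Y=np.array([np.cos(a),np.sin(a)])
print(proj("top",[[*(F+k*Y*.052),z] for z in(.084,.006) for k in(-1,1)]))
print(proj("scene",[[*(F+k*Y*.052),z] for z in(.084,.006) for k in(-1,1)]))
go([*(F-into*.09),.15],49)
E
```

```text
0 38 -42.29129 [ 575.76245 -360.9918 ]
1 37 48.82263 [ 500.6124  -363.77454]
2 46 -42.979275 [ 502.28012 -450.11752]
3 45 48.186962 [ 582.203   -445.86798]
front [ 0.48415149 -0.35845163]
[[488.01909618 251.99436796]
 [446.10954934 217.25028907]
 [476.33311241 254.90382739]
 [437.18280077 222.4627913 ]]
[[425.27725205 312.65533501]
 [422.35534176 276.88669838]
 [419.92561467 361.98988901]
 [417.6764475  321.85669699]]
t 0.1 pos [0.199  0.539  0.2305] shift in present tool mm [-494.2 -711.1   81.6] in target tool [-714.  -490.2   80.5] turn units [-0.02  0.    3.46] F [-0.1  1.   0.5]
```

```bash
python3 -m handwheel '[[[-30,-44,0],[0,0,0],1],[[-30,-44,0],[0,0,0],1],[[-30,-44,0],[0,0,0],1],[[-30,-44,0],[0,0,0],1],[[-30,-44,0],[0,0,0],1],[[-30,-44,0],[0,0,0],1],[[-30,-44,0],[0,0,0],1],[[-30,-44,0],[0,0,0],1],[[-30,-44,0],[0,0,0],1],[[-30,-44,0],[0,0,0],1],[[-30,-44,0],[0,0,0],1],[[-30,-44,0],[0,0,0],1],[[-30,-44,0],[0,0,0],1],[[-30,-44,0],[0,0,0],1],[[-30,-44,0],[0,0,0],1],[[-30,-44,0],[0,0,0],1],[[0,0,40],[0,0,0.9],1],[[0,0,40],[0,0,0.9],1],[[0,0,0],[0,0,0.9],1],[[0,0,0],[0,0,0.9],1]]' 30; python3 -c "
from h import *
go([.418,-.297,.035],48)"
```

```text
clock: 2.6
position: [0.405, -0.2868, 0.1501]
ee_rot: [-0.001, 0.359, 0.933, 0.001]
contact_force: [-0.5, -0.7, -0.7]
width: -0.0002
gripper_force: 0.0
t 2.6 pos [ 0.405  -0.2868  0.1501] shift in present tool mm [-16.8   1.2 115. ] in target tool [-16.5   1.2 115.1] turn units [ 0.   -0.03 -0.01] F [-0.5 -0.7 -0.7]
```

```bash
python3 -m handwheel '[[[-5,1,40],[0,0,0],1],[[-5,0,40],[0,0,0],1],[[-6,0,35],[0,0,0],1],[[-20,0,0],[0,0,0],1],[[-20,0,0],[0,0,0],1],[[-15,0,0],[0,0,0],1],[[-10,0,0],[0,0,0],1],[[-5,0,0],[0,0,0],1],[[-2,0,0],[0,0,0],1],[[-2,0,0],[0,0,0],1],[[0,0,0],[0,0,0],1]]'; python3 -m handwheel '[[[-1,0,0],[0,0,0],1],[[-1,0,0],[0,0,0],1],[[-1,0,0],[0,0,0],1],[[-1,0,0],[0,0,0],1]]'
```

```text
clock: 3.98
position: [0.4731, -0.3465, 0.0364]
ee_rot: [-0.0, 0.357, 0.934, 0.0]
contact_force: [0.1, -0.2, 0.7]
width: -0.0001
gripper_force: 0.0
clock: 4.47
position: [0.4754, -0.3485, 0.0361]
ee_rot: [-0.001, 0.357, 0.934, 0.001]
contact_force: [-1.7, 1.9, 2.1]
width: 0.0001
gripper_force: 0.0
```

```bash
python3 -m handwheel '[[[-1,0,0],[0,0,0],1],[[-1,0,0],[0,0,0],1],[[-1,0,0],[0,0,0],1],[[-1,0,0],[0,0,0],1],[[-1,0,0],[0,0,0],1],[[-1,0,0],[0,0,0],1]]'; python3 -m handwheel '[[[-1,0,0],[0,0,0],1],[[-1,0,0],[0,0,0],1],[[-1,0,0],[0,0,0],1]]'
```

```text
clock: 5.22
position: [0.4807, -0.3532, 0.0361]
ee_rot: [-0.0, 0.357, 0.934, 0.0]
contact_force: [-1.9, 2.5, -0.6]
width: -0.0002
gripper_force: 0.0
clock: 5.6
position: [0.4829, -0.3553, 0.0362]
ee_rot: [-0.0, 0.357, 0.934, 0.0]
contact_force: [-2.2, 1.7, -1.4]
width: 0.0001
gripper_force: 0.0
```

```bash
python3 -m handwheel '[[[-1,0,0],[0,0,0],1],[[-1,0,0],[0,0,0],1]]'; python3 -m handwheel '[[[-1,0,0],[0,0,0],1],[[0,0,0],[0,0,0],1]]'
```

```text
clock: 5.85
position: [0.4844, -0.3567, 0.0362]
ee_rot: [-0.0, 0.357, 0.934, 0.0]
contact_force: [-2.0, 2.0, -1.8]
width: 0.0002
gripper_force: 0.0
clock: 6.1
position: [0.4844, -0.3566, 0.0362]
ee_rot: [-0.001, 0.357, 0.934, 0.0]
contact_force: [-4.1, 3.8, 0.0]
width: -0.0003
gripper_force: 0.0
```

Position has stalled at the stop while the force rises, so I'll push one more and then back away.

```bash
python3 -m handwheel '[[[-1,0,0],[0,0,0],1],[[-1,0,0],[0,0,0],1],[[0,0,0],[0,0,0],1]]'; python3 -m handwheel '[[[10,0,0],[0,0,0],1],[[25,0,0],[0,0,0],1],[[30,0,0],[0,0,0],1],[[30,0,0],[0,0,0],1],[[20,0,-20],[0,0,0],1],[[0,0,-60],[0,0,0],-1],[[0,0,-60],[0,0,0],-1],[[0,0,0],[0,0,0],-1],[[0,0,0],[0,0,0],-1]]'
python3 - <<'E'
from h import *
a=vision.get_image("top");b=vision.get_image("scene")
cv2.imwrite("pics/top1.png",a);cv2.imwrite("pics/scene1.png",b)
cv2.imwrite("pics/v1.png",np.hstack([cv2.resize(a[150:300,370:570],(400,300)),cv2.resize(b[220:400,350:550],(400,360))[:300]]))
E
```

```text
clock: 6.48
position: [0.4844, -0.3566, 0.0361]
ee_rot: [-0.003, 0.357, 0.934, 0.001]
contact_force: [-7.0, 5.0, 2.8]
width: 0.0002
gripper_force: 0.0
clock: 7.6
position: [0.4015, -0.2823, 0.1766]
ee_rot: [0.001, 0.357, 0.934, -0.0]
contact_force: [-0.5, 1.6, -0.3]
width: 0.0726
gripper_force: 0.0
```

View pics/v1.png

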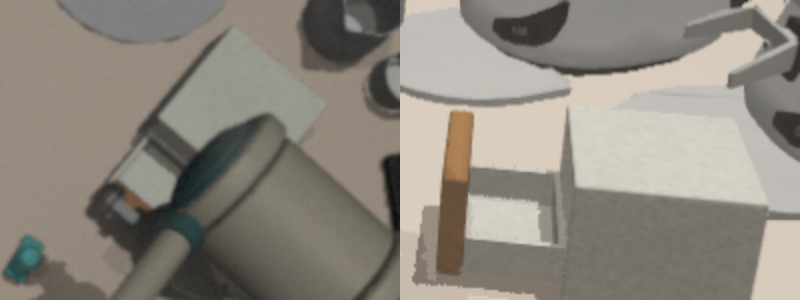

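Top view: the drawer is out, with its front at about (435,250) px. Scene view: the open, empty tray is at about (605,205) in the crop. Next, the stamp.

```bash
python3 -c "
from h import *
go([.424,.231,.12],75.9)"
```

```text
t 7.7 pos [ 0.4006 -0.2815  0.175 ] shift in present tool mm [324.5 397.2  55.6] in target tool [102.1 502.7  55. ] turn units [ 0.01 -0.02 -4.63] F [-0.1 -0.3  0.2]
```

```bash
python3 -m handwheel '[[[32,40,0],[0,0,0],-1],[[32,40,0],[0,0,0],-1],[[32,40,0],[0,0,0],-1],[[32,40,0],[0,0,0],-1],[[32,40,0],[0,0,0],-1],[[32,40,0],[0,0,0],-1],[[32,40,0],[0,0,0],-1],[[32,40,0],[0,0,0],-1],[[32,40,0],[0,0,0],-1],[[32,36,0],[0,0,0],-1],[[0,0,10],[0,0,-0.93],-1],[[0,0,10],[0,0,-0.93],-1],[[0,0,10],[0,0,-0.93],-1],[[0,0,10],[0,0,-0.93],-1],[[0,0,10],[0,0,-0.93],-1],[[0,0,0],[0,0,0],-1],[[0,0,0],[0,0,0],-1]]'; python3 -c "
from h import *
go([.424,.231,.032],75.9)"
```

```text
clock: 9.82
position: [0.4269, 0.2265, 0.1257]
ee_rot: [-0.001, 0.122, 0.992, -0.0]
contact_force: [-0.2, 0.2, -1.0]
width: 0.0851
gripper_force: 0.0
t 9.82 pos [0.4269 0.2265 0.1257] shift in present tool mm [ 3.9  3.7 93.7] in target tool [ 3.9  3.6 93.7] turn units [-0.01 -0.01  0.01] F [-0.2  0.2 -1. ]
```

```bash
python3 -m handwheel '[[[4,4,20],[0,0,0],-0.7],[[0,0,30],[0,0,0],-0.5],[[0,0,30],[0,0,0],-0.3],[[0,0,14],[0,0,0],-0.3],[[0,0,0],[0,0,0],0],[[0,0,0],[0,0,0],0.2],[[0,0,0],[0,0,0],0.4],[[0,0,0],[0,0,0],1],[[0,0,0],[0,0,0],1],[[0,0,0],[0,0,0],1],[[0,0,0],[0,0,0],1]]' 30; python3 -m handwheel '[[[0,0,-10],[0,0,0],1],[[0,0,-30],[0,0,0],1],[[0,0,-40],[0,0,0],1],[[0,0,-20],[0,0,0],1],[[0,0,0],[0,0,0],1],[[0,0,0],[0,0,0],1]]';python3 - <<'E'
from h import *
a=vision.get_image("top");b=vision.get_image("scene")
s=readout.get_state();print(s["position"],s["width"],s["gripper_force"])
u=proj("scene",[s["position"]])[0].astype(int);print(u)
cv2.imwrite("pics/scene2.png",b)
cv2.imwrite("pics/v2.png",cv2.resize(b[max(u[1]-50,0):u[1]+70,u[0]-60:u[0]+60],(600,600)))
E
```

```text
clock: 11.2
position: [0.425, 0.2316, 0.0333]
ee_rot: [0.001, 0.122, 0.993, 0.0]
contact_force: [-0.6, -1.7, 6.0]
width: 0.0224
gripper_force: 29.3
clock: 11.95
position: [0.4233, 0.2312, 0.1316]
ee_rot: [-0.001, 0.122, 0.993, -0.0]
contact_force: [-0.1, -0.3, -0.3]
width: 0.0226
gripper_force: 29.5
[0.42320216 0.23110401 0.13109236] 0.022840185241239177 29.484831631416455
[214 167]
```

View pics/v2.png

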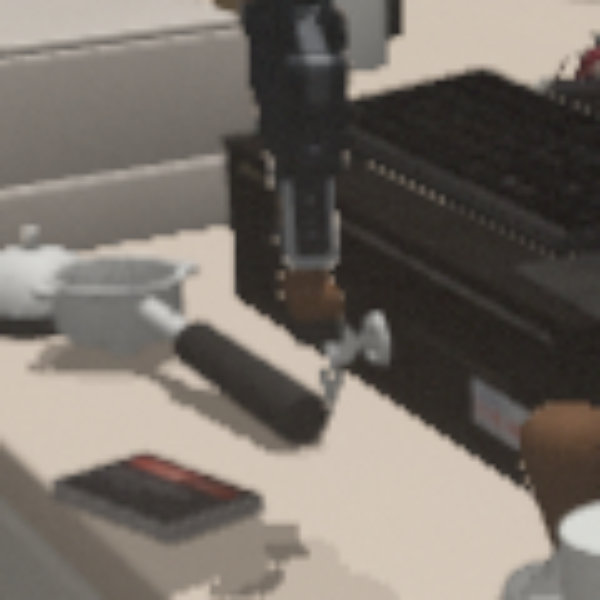

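Scene crop: the stamp is held upright between the fingertips, its foot at about (315,295) in the crop, and clear of the counter. Next I'll carry it over.

```bash
python3 -m handwheel '[[[0,0,-30],[0,0,0.93],1],[[0,0,-30],[0,0,0.93],1],[[0,0,-10],[0,0,0.93],1],[[0,0,0],[0,0,0.93],1],[[0,0,0],[0,0,0.93],1],[[0,0,0],[0,0,0],1]]'; python3 -c "
from h import *
go([.466,-.340,.2],48)"
```

```text
clock: 12.8
position: [0.4237, 0.2313, 0.2013]
ee_rot: [-0.001, 0.357, 0.934, -0.001]
contact_force: [0.6, -0.9, -0.5]
width: 0.0224
gripper_force: 29.5
t 12.8 pos [0.4237 0.2313 0.2013] shift in present tool mm [-412.4 -397.6    1.6] in target tool [-413.7 -396.2    1.3] turn units [-0.02 -0.01  0.03] F [ 0.6 -0.9 -0.5]
```

```bash
python3 -m handwheel '[[[-20,-20,0],[0,0,0],1],[[-30,-29,0],[0,0,0],1],[[-33,-32,0],[0,0,0],1],[[-33,-32,0],[0,0,0],1],[[-33,-32,0],[0,0,0],1],[[-33,-32,0],[0,0,0],1],[[-33,-32,0],[0,0,0],1],[[-33,-32,0],[0,0,0],1],[[-33,-32,0],[0,0,0],1],[[-33,-32,0],[0,0,0],1],[[-33,-32,0],[0,0,0],1],[[-33,-32,0],[0,0,0],1],[[-20,-19,0],[0,0,0],1],[[-10,-9,0],[0,0,0],1],[[0,0,0],[0,0,0],1],[[0,0,0],[0,0,0],1],[[0,0,0],[0,0,0],1]]'
python3 - <<'E'
from h import *
go([.466,-.340,.0485],48)
a=vision.get_image("top");b=vision.get_image("scene")
# tray check: wooden front's left-hand face predicted pixels
cv2.imwrite("pics/v3.png",cv2.resize(b[180:400,340:560],(600,600)))
i=np.array([.743,-.669]);y=np.array([.669,.743]);F=np.array([.4308,-.3085])
print((proj("scene",[[*(F+k*y*.052),z] for z in(.084,.006) for k in(-1,1)])-[340,180])*600/220)
E
```

```text
clock: 14.92
position: [0.4645, -0.3365, 0.2025]
ee_rot: [-0.0, 0.357, 0.934, 0.0]
contact_force: [1.0, 0.5, -0.7]
width: 0.0227
gripper_force: 29.6
t 14.93 pos [ 0.4645 -0.3365  0.2025] shift in present tool mm [ -3.5  -1.7 154. ] in target tool [ -3.5  -1.6 154. ] turn units [ 0.   -0.    0.04] F [ 1.   0.5 -0.7]
[[ 78.92972521 345.24227052]
 [ 92.20870479 251.46415473]
 [ 70.67887154 478.10751737]
 [ 84.35152321 372.71807367]]
```

View pics/v3.png

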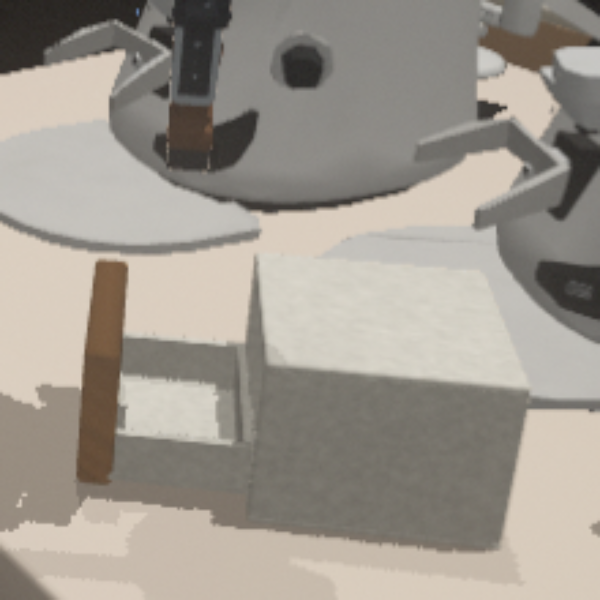

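Scene crop: the front's edge is about 6 crop px (3 mm) from where I predicted it, and the held stamp is upright at (190,140) above the tray. I'll lower it now.

```bash
python3 -m handwheel '[[[-5,-2,30],[0,0,0],1],[[0,0,40],[0,0,0],1],[[0,0,40],[0,0,0],1],[[0,0,25],[0,0,0],1],[[0,0,8],[0,0,0],1],[[0,0,5],[0,0,0],1],[[0,0,3],[0,0,0],1],[[0,0,0],[0,0,0],1],[[0,0,0],[0,0,0],1]]'; python3 -m handwheel '[[[0,0,1],[0,0,0],1],[[0,0,1],[0,0,0],1],[[0,0,1],[0,0,0],1],[[0,0,0],[0,0,0],1]]'
```

```text
clock: 16.15
position: [0.4672, -0.343, 0.052]
ee_rot: [0.001, 0.357, 0.934, -0.0]
contact_force: [0.2, 0.3, -1.1]
width: 0.0226
gripper_force: 29.6
clock: 16.65
position: [0.4668, -0.3426, 0.0481]
ee_rot: [-0.0, 0.357, 0.934, 0.0]
contact_force: [0.4, 0.3, -0.9]
width: 0.0223
gripper_force: 29.6
```

```bash
python3 -m handwheel '[[[0,0,1],[0,0,0],1],[[0,0,0],[0,0,0],1]]';python3 -m handwheel '[[[0,0,1],[0,0,0],1],[[0,0,0],[0,0,0],1]]'
python3 - <<'E'
from h import *
b=vision.get_image("scene")
cv2.imwrite("pics/v4.png",cv2.resize(b[220:380,340:500],(600,600)))
E
```

```text
clock: 16.9
position: [0.467, -0.3428, 0.0475]
ee_rot: [0.0, 0.357, 0.934, -0.0]
contact_force: [-0.7, -0.1, 0.8]
width: 0.0226
gripper_force: 29.7
clock: 17.15
position: [0.4672, -0.3433, 0.0473]
ee_rot: [0.001, 0.357, 0.934, -0.0]
contact_force: [-1.5, 0.1, 5.8]
width: 0.0222
gripper_force: 30.1
```

View pics/v4.png

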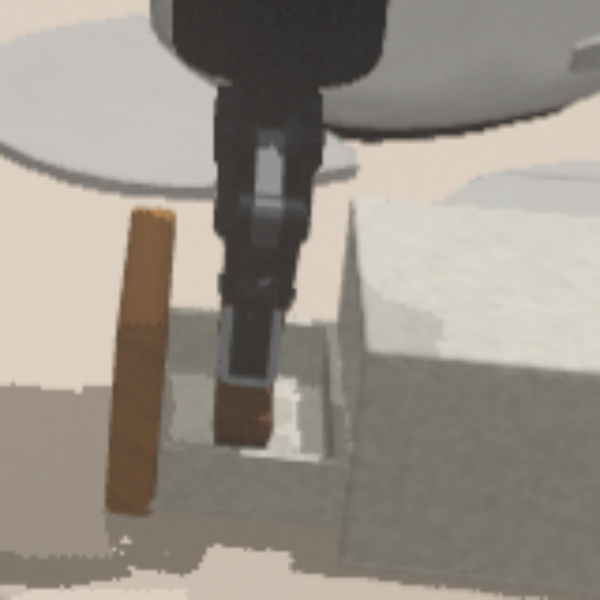

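Scene crop: the stamp stands on the tray floor at (243,410) with room all round, and the 5.8 N upward force confirms contact. I'll release it.

```bash
python3 -m handwheel '[[[0,0,-1],[0,0,0],1],[[0,0,0],[0,0,0],0.3],[[0,0,0],[0,0,0],0],[[0,0,0],[0,0,0],-0.3],[[0,0,0],[0,0,0],-0.3],[[0,0,0],[0,0,0],-0.3],[[0,0,-10],[0,0,0],-0.3],[[0,0,-30],[0,0,0],-0.3],[[0,0,-40],[0,0,0],-0.3],[[0,0,-40],[0,0,0],-0.3],[[40,0,0],[0,0,0],0.5],[[50,0,0],[0,0,0],1],[[40,0,0],[0,0,0],1],[[0,0,0],[0,0,0],1],[[0,0,0],[0,0,0],1]]'
python3 - <<'E'
from h import *
go([*(np.array([.4308,-.3085])-np.array([.743,-.669])*.03),.036],48)
b=vision.get_image("scene");a=vision.get_image("top")
cv2.imwrite("pics/v5.png",np.hstack([cv2.resize(b[220:380,340:500],(400,400)),cv2.resize(a[150:300,410:560],(400,400))]))
E
```

```text
clock: 19.08
position: [0.371, -0.2568, 0.1682]
ee_rot: [0.001, 0.357, 0.934, -0.001]
contact_force: [0.5, -0.2, 0.3]
width: 0.0001
gripper_force: 0.0
t 19.07 pos [ 0.371  -0.2568  0.1682] shift in present tool mm [-48.6   1.4 132.4] in target tool [-49.    1.5 132.2] turn units [0.   0.03 0.02] F [ 0.5 -0.2  0.3]
```

View pics/v5.png

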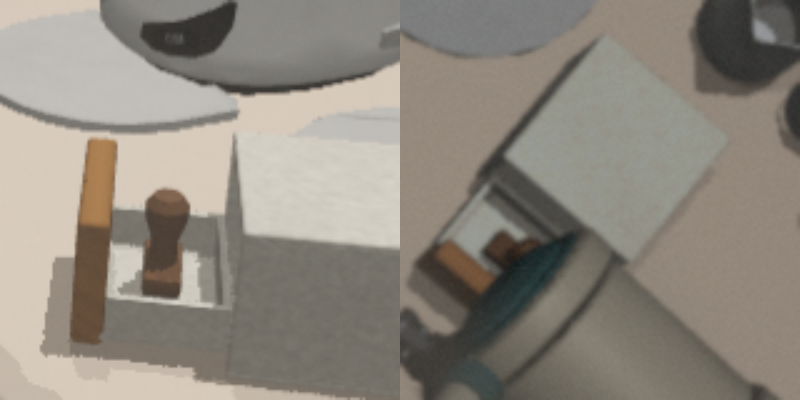

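Both crops show the stamp standing upright on its own in the tray, at (165,245) in the left crop. Now I'll lower the closed fingers in front of the drawer and push it home slowly.

```bash
python3 -m handwheel '[[[0,1,40],[0,0,0],1],[[0,0,45],[0,0,0],1],[[0,0,40],[0,0,0],1],[[0,0,7],[0,0,0],1],[[-20,0,0],[0,0,0],1],[[-20,0,0],[0,0,0],1],[[-12,0,0],[0,0,0],1],[[-6,0,0],[0,0,0],1],[[-3,0,0],[0,0,0],1],[[-2,0,0],[0,0,0],1],[[-2,0,0],[0,0,0],1],[[-2,0,0],[0,0,0],1],[[-2,0,0],[0,0,0],1],[[-2,0,0],[0,0,0],1],[[-2,0,0],[0,0,0],1],[[-2,0,0],[0,0,0],1],[[-2,0,0],[0,0,0],1]]'; python3 -m handwheel '[[[-3,0,0],[0,0,0],1],[[-3,0,0],[0,0,0],1],[[-3,0,0],[0,0,0],1],[[-3,0,0],[0,0,0],1],[[-3,0,0],[0,0,0],1],[[-3,0,0],[0,0,0],1],[[-3,0,0],[0,0,0],1],[[-3,0,0],[0,0,0],1],[[-3,0,0],[0,0,0],1],[[-3,0,0],[0,0,0],1],[[-3,0,0],[0,0,0],1],[[-3,0,0],[0,0,0],1],[[-3,0,0],[0,0,0],1],[[-3,0,0],[0,0,0],1],[[-3,0,0],[0,0,0],1],[[-2,0,0],[0,0,0],1],[[-2,0,0],[0,0,0],1]]'; python3 -c "
from h import *
go([.4844,-.3566,.036],48)"
```

```text
clock: 21.3
position: [0.428, -0.3064, 0.0351]
ee_rot: [-0.0, 0.357, 0.934, 0.0]
contact_force: [-1.6, 1.2, -0.0]
width: 0.0
gripper_force: 0.0
clock: 23.42
position: [0.4646, -0.3391, 0.0352]
ee_rot: [-0.0, 0.357, 0.934, 0.0]
contact_force: [-1.9, 4.2, -0.5]
width: 0.0001
gripper_force: 0.0
t 23.43 pos [ 0.4646 -0.3391  0.0352] shift in present tool mm [-26.4   0.2  -0.8] in target tool [-26.4   0.3  -0.8] turn units [ 0.   -0.    0.02] F [-1.9  4.2 -0.5]
```

```bash
python3 -m handwheel '[[[-2,0,0],[0,0,0],1],[[-2,0,0],[0,0,0],1],[[-2,0,0],[0,0,0],1],[[-2,0,0],[0,0,0],1],[[-2,0,0],[0,0,0],1],[[-2,0,0],[0,0,0],1],[[-1,0,0],[0,0,0],1],[[-1,0,0],[0,0,0],1],[[-1,0,0],[0,0,0],1],[[-1,0,0],[0,0,0],1],[[-1,0,0],[0,0,0],1],[[-1,0,0],[0,0,0],1],[[-1,0,0],[0,0,0],1],[[-1,0,0],[0,0,0],1],[[-1,0,0],[0,0,0],1],[[-1,0,0],[0,0,0],1],[[-1,0,0],[0,0,0],1],[[-1,0,0],[0,0,0],1],[[-1,0,0],[0,0,0],1],[[-1,0,0],[0,0,0],1]]'; python3 -m handwheel '[[[-1,0,0],[0,0,0],1],[[-1,0,0],[0,0,0],1],[[0,0,0],[0,0,0],1]]'
```

```text
clock: 25.92
position: [0.484, -0.3567, 0.0354]
ee_rot: [0.0, 0.357, 0.934, -0.0]
contact_force: [-2.3, 0.9, 0.4]
width: 0.0001
gripper_force: 0.0
clock: 26.3
position: [0.4844, -0.3566, 0.0351]
ee_rot: [-0.001, 0.357, 0.934, 0.001]
contact_force: [-5.0, 3.4, 2.7]
width: 0.0
gripper_force: 0.0
```

```bash
python3 -m handwheel '[[[-1,0,0],[0,0,0],1],[[-1,0,0],[0,0,0],1],[[0,0,0],[0,0,0],1]]'; python3 -m handwheel '[[[4,0,0],[0,0,0],1],[[4,0,0],[0,0,0],1],[[4,0,0],[0,0,0],1],[[4,0,0],[0,0,0],1],[[10,0,0],[0,0,0],1],[[30,0,0],[0,0,0],1],[[50,0,0],[0,0,0],1],[[50,0,-20],[0,0,0],1],[[0,0,-50],[0,0,0],1],[[0,0,-50],[0,0,0],1],[[0,50,0],[0,0,0],1],[[0,60,0],[0,0,0],1],[[0,60,0],[0,0,0],1],[[0,0,0],[0,0,0],1],[[0,0,0],[0,0,0],1]]'
python3 - <<'E'
from h import *
b=vision.get_image("scene");a=vision.get_image("top")
cv2.imwrite("pics/v6.png",np.hstack([cv2.resize(b[220:380,390:550],(400,400)),cv2.resize(a[150:300,410:560],(400,400))]))
E
```

```text
clock: 26.68
position: [0.4844, -0.3564, 0.0347]
ee_rot: [-0.003, 0.357, 0.934, 0.002]
contact_force: [-7.6, 6.0, 3.7]
width: -0.0
gripper_force: 0.0
clock: 28.55
position: [0.4838, -0.1286, 0.1552]
ee_rot: [-0.0, 0.357, 0.934, -0.0]
contact_force: [-0.5, 0.0, -0.6]
width: -0.0002
gripper_force: 0.0
```

View pics/v6.png

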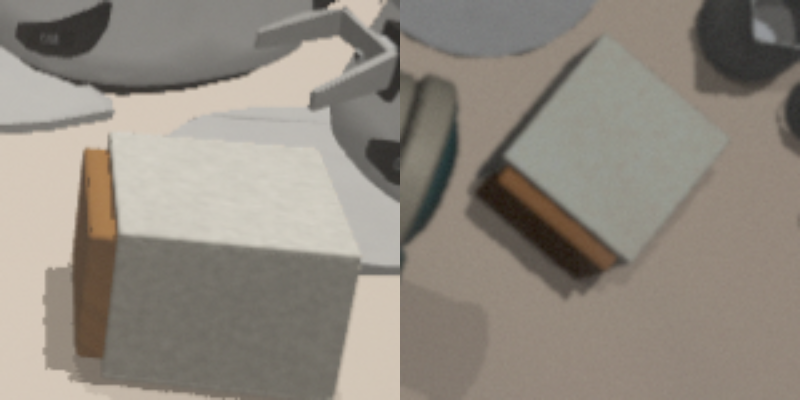

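Both crops show the drawer latched shut, its front just proud of the box, with the arm well clear. I'm handing the job in.

```bash
python3 -c "
from rig import manip
print(manip.sign_off())"
```

```text
the job is handed in; nothing more can be done
None
```

The job is handed in at about 29 s: the stamp stood upright in the tray before I pushed the drawer home (it can't be seen now that it's shut), the drawer latched shut, and the arm is clear; the sign-off returned no verdict.

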